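Lids on the stoneware crocks

ROBOT

A 7-joint arm with a two-finger parallel gripper is mounted at the origin on a cart in front of the work surface, level with it; the furniture and walls round the work are solid. World frame = base frame: x ahead of the robot, y to its left, z up, the work surface at z = 0. Lengths are in m, angles in rad, forces in N, time in s.
With the tool pointing down it reaches from about 0.35 to 0.9 m from the base axis. Payload 7.2 kg.
Tool frame: the origin (TCP) lies between the finger pads; the fingertips stand 17 mm ahead of it and the grasp point (between the pads) lies 2 mm behind it; z points along the fingers, y is the direction in which the jaws open and shut (so a half turn about z gives the same grasp; the last joint's range is limited). The gripper opens to 88 mm and grips with 3 to 60 N. Pads are 20 mm wide; open, the fingers measure 115 mm over their backs; the gripper's body (75 mm by 178 mm) begins 61 mm behind the grasp point.
Start: joints at [-0.068, 0.411, -0.013, 1.596, 0.006, 1.134, -0.082], TCP at [0.625, -0, 0.24] pointing down, gripper open.
Joint ranges: [-2.95, 2.95], [-0.29, 1.99], [-1.47, 1.44], [0.14, 2.54], [-1.03, 4.17], [0.13, 1.85], [-2.86, 2.86]. Speed limits (rad/s): [2.39, 2.39, 3.01, 3.01, 3.14, 3.14, 3.14].

INTERFACE

Orientations are given as a 3x3 rotation matrix whose columns are the frame's x, y, z axes.
In Python, from station import robot gives the robot as it stands.
- The arm moves only by the tool jog_arm, never from a script. Its argument "plan" is a list of rows, each a list of 5 numbers: the shift along the tool's x, y, z in units of 60 mm (1.0 is 60 mm), then the turn about the tool's z in units of 8 degrees (1.0 is 8 degrees), then the opening, from 0 (shut) to 1 (fully open). A call has exactly 10 rows; each row is the pose to reach, as a shift and turn from the pose measured when the call began, along the tool's axes at that moment; what a row does not reach only later rows make up. A row lasts 1/8 s, in which the tool goes at most 62.5 mm and 10.7 degrees, less where a joint would pass 70% of its speed; a pose out of reach is approached as far as the arm can. A call with a gripper value outside its range is refused whole. The fingers move at their own pace and stop on an object; "squeeze" is the grip in N (left out, the last holds). Time passes only in rows, so rows that repeat a pose let the fingers close, or fill a call up. It gives the time, the measured TCP pose, the force and the opening at its end, in the units of the state.
- robot.sense(): the state, without advancing time (a new reading comes with each control period).
- robot.read_camera(name): name is "scene" or "side" or "wrist"; returns a dict with "frame" (480x640x3 uint8, red, green, blue), "camera_matrix" (3x3 intrinsics, pixels), "R" (3x3) and "t" (3): a world point X has camera coordinates R X + t; the wrist camera has in their place "mount" (4x4, takes a point from camera to tool coordinates, whose origin is the TCP and whose axes are the flange's). Camera axes: x right, y down, z forward; pixel columns grow to the right and rows downward; lengths in m; the calibration is good to about 2 mm. A picture is of the moment at which its call begins: read the wrist's pose just before it. There is no depth.
- robot.job_done(): hands the job in, once; it reports no verdict.
Trained networks look in a picture, given as the dict that the camera call returned (one of the last four; its "shot" number tells which), for a name from the list of things; names that differ only in an ending like _2 or _b are one class to them, and where a whole thing is asked for, a point or a joint stands for the part that bears it (a point fixed in the world has none). Each returns a list of dicts, best first, with "score" (0 to 1); they miss things now and then, are a little off and sometimes report something else, mostly with a low value. They report only what shows in the picture. A call takes as long as a camera call. They do not tell look-alikes from the thing itself.
- robot.masks_of(picture, thing): "region" (480x640 bool, what is visible of it).
- robot.landmark_of(picture, thing): "xyz" ([x, y, z] in m, in world coordinates, good to about 4 mm: a listed point, or the origin of a listed thing).
The state is a dict: "clock": time; "qpos": joint angles; "qvel": joint speeds; "joint_efforts": joint torques, N m; "eef_pos": TCP position; "tool_rot": TCP orientation; "force": force on the tool from outside, world axes, zero at the start; "ft_torque": the same for the moment, N m; "finger_gap": finger opening in m.
Only numpy, scipy, OpenCV 4.12 (cv2) and the standard library are available. Lean on these libraries where they do the work, as an engineer would, in place of code of your own. Each camera call takes 0.05 s, during which the arm holds its last target.

TASK

The four stoneware crocks have been scrubbed and dried; close them for the night. Put each of the four lids on the crock that it fits, so that its plug drops into the mouth and the disc lies flat on the rim all round. Stoneware chips, so set the lids down rather than drop them, and leave the crocks, the brush and the preserve jar standing where they are.

Things in the scene. Friction and masses are not known exactly. Their poses are not given: they have to be found in the camera images.
- lid_small_knob (a point): Smallest stoneware lid: flat buff disc 80 mm across, 8 mm thick, brown knob on top, tapered plug 12 mm deep below (58 mm across at the disc, 44 mm at its foot); rests on the plug, knob up. 57 mm high, up to 140 g. Point: on the axis in the knob, which is 32 mm wide there; 45 mm above the plug's foot, 25 above the disc's top, 12 below the knob's top. z up.
- lid_medium_knob (a point): Second smallest stoneware lid: flat buff disc 100 mm across, 8 mm thick, brown knob on top, tapered plug 12 mm deep below (78 mm across at the disc, 64 mm at its foot); rests on the plug, knob up. 57 mm high, up to 215 g. Point: on the axis in the knob, which is 32 mm wide there; 45 mm above the plug's foot, 25 above the disc's top, 12 below the knob's top. z up.
- lid_large_knob (a point): Second largest stoneware lid: flat buff disc 120 mm across, 8 mm thick, brown knob on top, tapered plug 12 mm deep below (98 mm across at the disc, 84 mm at its foot); rests on the plug, knob up. 57 mm high, up to 315 g. Point: on the axis in the knob, which is 32 mm wide there; 45 mm above the plug's foot, 25 above the disc's top, 12 below the knob's top. z up.
- lid_largest_knob (a point): Largest stoneware lid: flat buff disc 140 mm across, 8 mm thick, brown knob on top, tapered plug 12 mm deep below (118 mm across at the disc, 104 mm at its foot); rests on the plug, knob up. 57 mm high, up to 425 g. Point: on the axis in the knob, which is 32 mm wide there; 45 mm above the plug's foot, 25 above the disc's top, 12 below the knob's top. z up.
- crock_small_mouth (a point): Smallest stoneware crock: open straight-sided round buff pot, brown rim, 84 mm across (two small lugs add 11 mm each), 75 mm high, mouth 64 mm across, wall 10 mm, empty, free-standing, 0.7 kg. Point: centre of the mouth, level with the rim; z up. When its own lid is seated, that lid's knob point is 33 mm above this point.
- crock_medium_mouth (a point): Second smallest stoneware crock: open straight-sided round buff pot, brown rim, 104 mm across (two small lugs add 11 mm each), 90 mm high, mouth 84 mm across, wall 10 mm, empty, free-standing, 1.1 kg. Point: centre of the mouth, level with the rim; z up. When its own lid is seated, that lid's knob point is 33 mm above this point.
- crock_large_mouth (a point): Second largest stoneware crock: open straight-sided round buff pot, brown rim, 124 mm across (two small lugs add 11 mm each), 105 mm high, mouth 104 mm across, wall 10 mm, empty, free-standing, 1.6 kg. Point: centre of the mouth, level with the rim; z up. When its own lid is seated, that lid's knob point is 33 mm above this point.
- crock_largest_mouth (a point): Largest stoneware crock: open straight-sided round buff pot, brown rim, 144 mm across (two small lugs add 11 mm each), 120 mm high, mouth 124 mm across, wall 10 mm, empty, free-standing, 2.2 kg. Point: centre of the mouth, level with the rim; z up. When its own lid is seated, that lid's knob point is 33 mm above this point.
- brush_center (a point): Wooden scrubbing brush lying among the crocks, 152 x 56 x 46 mm, loose; point at its centre, half-way up.
- jar_center (a point): Small glass preserve jar with a green screw lid standing among the crocks, about 68 mm across, 84 mm high, loose; point at its centre, half-way up.
Things that resemble listed ones, but are neither listed nor needed, are in the scene too. What is shaped like the part that bears lid_small_knob but purple or turquoise is not meant.

How it is judged:
At the end, for the whole second after the job is handed in: Every lid sits in the mouth of its own crock: knob axis within 8 mm of the mouth's centre, disc on the rim (knob point 29 to 37 mm above the mouth point), lid and crock upright within 0.06 rad, crocks within 50 mm of where they stood; everything released and at rest (horizontal distance between lid_small_knob and crock_small_mouth below 0.008 m and z of lid_small_knob in the frame of crock_small_mouth between 0.029 and 0.037 m and angle between each of lid_small_knob, crock_small_mouth, lid_medium_knob, crock_medium_mouth, lid_large_knob, crock_large_mouth, lid_largest_knob, crock_largest_mouth's own z axis and vertical below 0.06 rad and distance of each of crock_small_mouth, crock_medium_mouth, crock_large_mouth, crock_largest_mouth from where it was at the start of the episode below 0.05 m and horizontal distance between lid_medium_knob and crock_medium_mouth below 0.008 m and z of lid_medium_knob in the frame of crock_medium_mouth between 0.029 and 0.037 m and horizontal distance between lid_large_knob and crock_large_mouth below 0.008 m and z of lid_large_knob in the frame of crock_large_mouth between 0.029 and 0.037 m and horizontal distance between lid_largest_knob and crock_largest_mouth below 0.008 m and z of lid_largest_knob in the frame of crock_largest_mouth between 0.029 and 0.037 m); the robot touches nothing.
It fails at once if a crock is pushed more than 50 mm from where it stood or tipped over (distance of any of crock_small_mouth, crock_medium_mouth, crock_large_mouth, crock_largest_mouth from where it was at the start of the episode above 0.05 m or angle between any of crock_small_mouth, crock_medium_mouth, crock_large_mouth, crock_largest_mouth's own z axis and vertical above 0.35 rad).
It fails at once if the brush or the preserve jar is pushed more than 40 mm from where it was (distance of any of brush_center, jar_center from where it was at the start of the episode above 0.04 m).
It fails at once if a lid is dropped from a height (moves faster than 0.6 m/s while the fingers do not hold it, a fall of about 20 mm) ((linear speed of lid_small above 0.6 m/s and contact force between lid_small and the fingers below 0.1 N) or (linear speed of lid_medium above 0.6 m/s and contact force between lid_medium and the fingers below 0.1 N) or (linear speed of lid_large above 0.6 m/s and contact force between lid_large and the fingers below 0.1 N) or (linear speed of lid_largest above 0.6 m/s and contact force between lid_largest and the fingers below 0.1 N)).
It also fails if it takes over 115 s, if anything falls off the work surface, if the arm or the gripper's body presses on something with over 40 N, if the wrist force passes 120 N, or if a joint passes its speed limit or range.

## Working session

There is one attempt and no reset: what is moved stays moved. The work goes in short steps, Python scripts to look and compute and a tool call to move; the robot and the scene stay as the last step left them, time stands still between calls to the robot, and variables do not carry over. Pictures are saved under pics/ and viewed, and the job is handed in when it is done.

Besides the shell and the picture viewer there is one more tool, called after "Emit:" in YAML: its name, and indented under it one key for each argument. jog_arm: Moves the arm, as the interface text tells. Its arguments: {"type":"object","properties":{"plan":{"type":"array","items":{"type":"array","items":{"type":"number"}}},"squeeze":{"type":"number"}},"required":["plan"]}

```bash
ls; mkdir -p pics; python3 - <<'E'
from station import robot
import cv2
s=robot.sense(); print(s['clock'],s['eef_pos'],s['tool_rot'],s['finger_gap'],s['force'])
names=[n+k for n in ['small','medium','large','largest'] for k in ['']]
for c in ['scene','side','wrist']:
    p=robot.read_camera(c); cv2.imwrite(f'pics/{c}0.png',p['frame'][:,:,::-1])
    if c=='wrist': print(p['mount'])
    for n in ['lid_%s_knob'%k for k in names]+['crock_%s_mouth'%k for k in names]+['brush_center','jar_center']:
        print(c,n,[(d['xyz'].round(3).tolist() if hasattr(d['xyz'],'round') else d['xyz'],round(d['score'],2)) for d in robot.landmark_of(p,n)][:4])
print(robot.sense()['clock'])
E
```

```text
pics
0.0 [ 6.24512027e-01 -3.67884711e-05  2.38810162e-01] [[-2.72487174e-05  9.99998646e-01 -1.64527596e-03]
 [ 9.99999993e-01  2.70570099e-05 -1.16542117e-04]
 [-1.16497443e-04 -1.64527912e-03 -9.99998640e-01]] 0.08783226809278485 [ 0.02867092 -0.2853597   0.14681298]
scene lid_small_knob [([0.3936, 0.7473, 0.0437], 0.75), ([0.528, 0.4021, 0.0424], 0.69), ([0.8039, 0.1953, 0.0445], 0.6)]
scene lid_medium_knob [([0.6621, 0.1468, 0.0471], 0.64)]
scene lid_large_knob [([0.6949, 0.0107, 0.0245], 0.73), ([0.423, 0.2983, 0.0445], 0.7)]
scene lid_largest_knob [([0.4401, -0.1094, 0.046], 0.73)]
scene crock_small_mouth [([0.3991, -0.3095, 0.0731], 0.66)]
scene crock_medium_mouth []
scene crock_large_mouth [([0.4469, 0.1012, 0.1032], 0.97)]
scene crock_largest_mouth [([0.6634, -0.155, 0.12], 0.88)]
scene brush_center [([0.6931, 0.0116, 0.0234], 0.72)]
scene jar_center [([0.6751, 0.2998, 0.0399], 0.64)]
side lid_small_knob [([0.5355, 0.4047, 0.041], 0.92), ([0.3923, 0.7499, 0.0478], 0.6)]
side lid_medium_knob [([0.6659, 0.1532, 0.0428], 0.75)]
side lid_large_knob [([0.4216, 0.2983, 0.0473], 0
[... 552 characters left out ...]
8e-01 -2.81800639e-04  1.00266558e-03  6.89159854e-04]
 [-1.04106921e-03 -2.98561790e-01  9.54389739e-01 -1.44769323e-01]
 [ 0.00000000e+00  0.00000000e+00  0.00000000e+00  1.00000000e+00]]
wrist lid_small_knob [([0.4481, 0.1038, 0.1055], 0.7)]
wrist lid_medium_knob [([0.6642, 0.1462, 0.0447], 0.87)]
wrist lid_large_knob []
wrist lid_largest_knob [([0.4414, -0.1094, 0.0491], 0.59)]
wrist crock_small_mouth []
wrist crock_medium_mouth []
wrist crock_large_mouth [([0.4486, 0.1, 0.1063], 0.86), ([0.6998, 0.0073, 0.0206], 0.36)]
wrist crock_largest_mouth [([0.6607, -0.1539, 0.1221], 0.7)]
wrist brush_center [([0.6979, 0.008, 0.0203], 0.92)]
wrist jar_center [([0.662, -0.1508, 0.1221], 0.34)]
1.65
```

View images.

View pics/scene0.png

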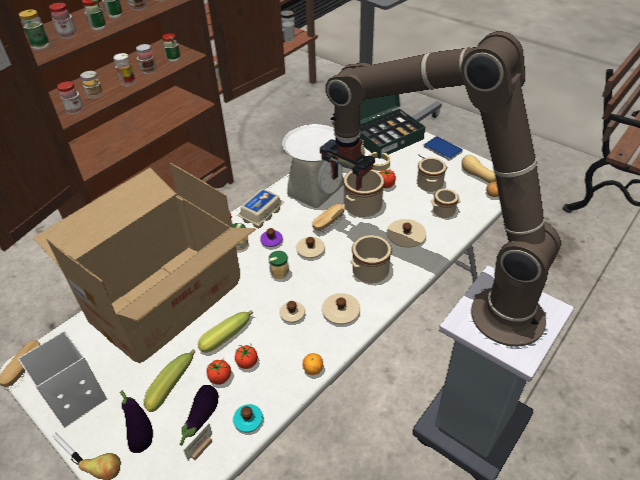

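View pics/side0.png

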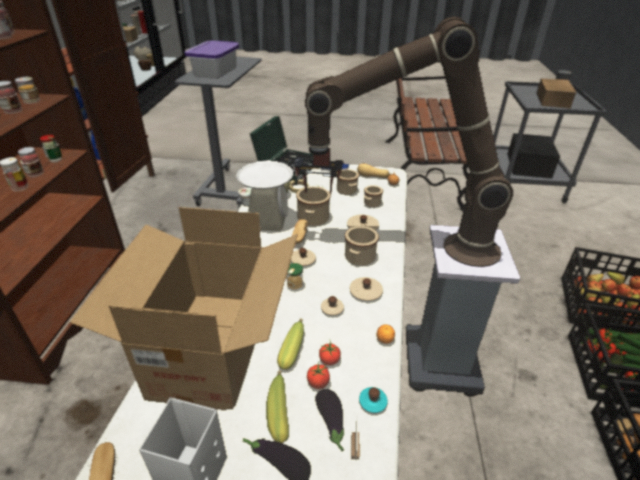

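View pics/wrist0.png

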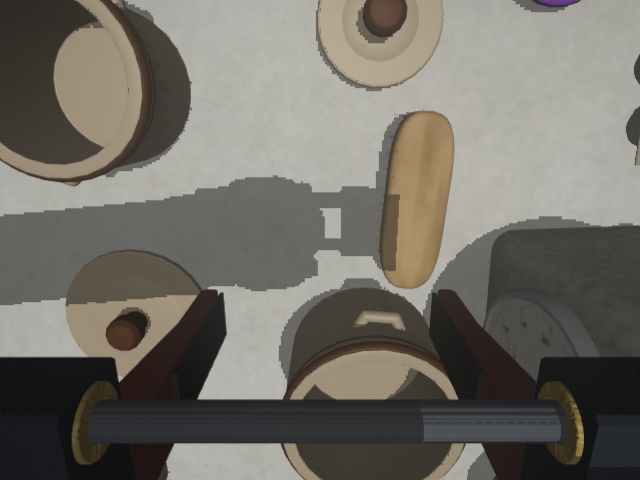

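```bash
python3 - <<'E'
import cv2,numpy as np
a=cv2.imread('pics/scene0.png')
c=cv2.resize(a[210:340,220:420],None,fx=3,fy=3,interpolation=2)[:300]
d=cv2.resize(a[140:240,330:530],None,fx=3,fy=3,interpolation=2)
c=cv2.resize(a[215:335,230:430],None,fx=3,fy=2.5,interpolation=2)
cv2.imwrite('pics/crop0.png',np.vstack([c[:300],d]))
E
cat > h.py <<'E'
import numpy as np, cv2
from station import robot
K4=['small','medium','large','largest']
def rays(p,uv,s=None):
    K=p['camera_matrix']; r=np.c_[np.array(uv,float),np.ones(len(uv))]@np.linalg.inv(K).T
    if 'mount' in p:
        R=s['tool_rot']@p['mount'][:3,:3]; o=s['eef_pos']+s['tool_rot']@p['mount'][:3,3]
    else: R=p['R'].T; o=-R@p['t']
    return o,r@R.T
def plane(p,uv,z,s=None):
    o,d=rays(p,uv,s); return (o+d*((z-o[2])/d[:,2])[:,None])[:,:2]
def circ(P,R,c0):
    from scipy.optimize import least_squares
    r=least_squares(lambda c:np.hypot(*(P-c).T)-R,c0,loss='soft_l1',f_scale=.0015)
    e=np.hypot(*(P-r.x).T)-R
    return r.x,np.median(abs(e))
def lid(p,s,n,near):
    """circle fit of disc outline at z=.016..02"""
    R=dict(small=.04,medium=.05,large=.06,largest=.07)[n]; out=[]
    for d in robot.masks_of(p,'lid_%s_knob'%n)[:3]:
        m=d['region'].astype(np.uint8); c=max(cv2.findContours(m,0,1)[0],key=len)[:,0]
        c=c[(c[:,0]>2)&(c[:,0]<637)&(c[:,1]>2)&(c[:,1]<477)]
        if len(c)<10: continue
        P=plane(p,c,.018,s); x,e=circ(P,R,np.array(near))
        if np.hypot(*(x-near))<.03: out.append((x.round(4).tolist(),round(e,4),round(d['score'],2)))
    return out
def lm(p,n,near):
    return [np.round(d['xyz'],4).tolist()+[round(d['score'],2)] for d in robot.landmark_of(p,n) if np.hypot(*(np.array(d['xyz'])[:2]-near))<.03]
E
```

```text
(no output)
```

View pics/crop0.png

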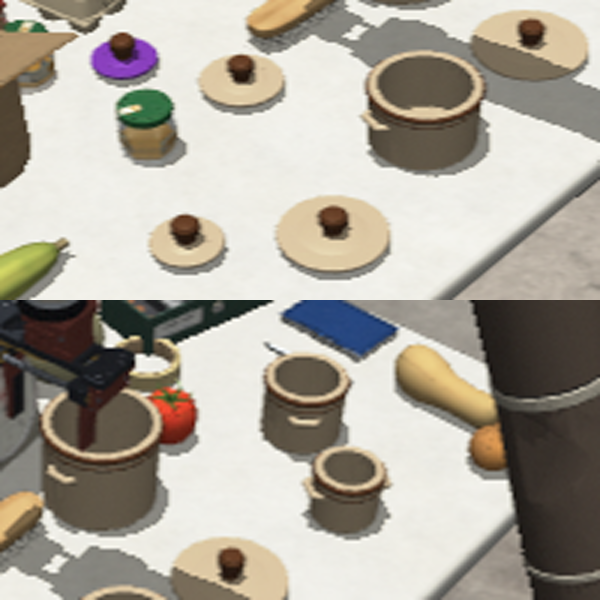

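```bash
python3 - <<'E'
from h import *
P={c:robot.read_camera(c) for c in ['scene','side']}
def tri(a,b):
    o1,d1=rays(P['scene'],[a]); o2,d2=rays(P['side'],[b]); d1=d1[0];d2=d2[0]
    A=np.c_[d1,-d2]; t=np.linalg.lstsq(A,o2-o1,rcond=None)[0]
    return ((o1+d1*t[0]+o2+d2*t[1])/2).round(3), np.linalg.norm(o1+d1*t[0]-o2-d2*t[1]).round(3)
print('pan centre',tri((312,143),(265,175)))
for z in [.15,.2]:
  print(z,plane(P['scene'],[(312,143),(282,142),(343,143),(312,127),(312,160)],z).round(3).tolist())
  print(z,plane(P['side'],[(265,175),(237,175),(293,175),(265,163),(265,189)],z).round(3).tolist())
E
```

```text
pan centre (array([ 0.851, -0.102,  0.226]), np.float64(0.003))
0.15 [[0.924, -0.186], [1.02, -0.122], [0.829, -0.257], [0.992, -0.27], [0.855, -0.103]]
0.15 [[0.884, -0.24], [1.007, -0.225], [0.76, -0.255], [0.907, -0.356], [0.859, -0.118]]
0.2 [[0.877, -0.132], [0.97, -0.07], [0.786, -0.2], [0.943, -0.213], [0.812, -0.052]]
0.2 [[0.862, -0.148], [0.978, -0.134], [0.745, -0.162], [0.884, -0.257], [0.838, -0.033]]
```

Emit:
jog_arm:
  plan:
    - [0.6, 0.2, 0, 0, 1]
    - [1.2, 0.4, 0, 0, 1]
    - [1.8, 0.5, 0, 0, 1]
    - [2.4, 0.66, 0, 0, 1]
    - [2.48, 0.66, 0, 0, 1]
    - [2.48, 0.66, 0, 0, 1]
    - [2.48, 0.66, 0, 0, 1]
    - [2.48, 0.66, 0, 0, 1]
    - [2.48, 0.66, 0, 0, 1]
    - [2.48, 0.66, 0, 0, 1]
  squeeze: 25

```text
clock: 3.0
eef_pos: [0.6646, 0.1485, 0.2398]
tool_rot: [[0.0, 1.0, 0.0], [1.0, -0.0, -0.0], [-0.0, 0.0, -1.0]]
force: [0.3, -0.1, -0.6]
finger_gap: 0.0879
```

```bash
cat > m.py <<'E'
import sys
from h import *
from h import lid as lf
kind,n,x,y,tag=sys.argv[1:6]; near=np.array([float(x),float(y)])
s=robot.sense(); p=robot.read_camera('wrist')
cv2.imwrite(f'pics/{tag}.png',p['frame'][:,:,::-1])
nm='lid_%s_knob'%n if kind=='lid' else 'crock_%s_mouth'%n
print('lm',lm(p,nm,near))
if kind=='lid': print('disc',lf(p,s,n,near))
for c in ['scene','side']:
    q=robot.read_camera(c); print(c,lm(q,nm,near), lf(q,None,n,near) if kind=='lid' else '')
print(s['clock'],s['eef_pos'].round(4))
E
python3 m.py lid medium .664 .149 w1
```

```text
lm [[0.6643, 0.1481, 0.0456, 0.76]]
disc [([0.6671, 0.1511], np.float64(0.0011), 0.94)]
scene [[0.6641, 0.1459, 0.0416, 0.57]] [([0.6644, 0.153], np.float64(0.0015), 0.88)]
side [[0.6678, 0.1517, 0.0444, 0.6]] [([0.6604, 0.1507], np.float64(0.0033), 0.91)]
3.0 [0.6646 0.1485 0.2398]
```

View pics/w1.png

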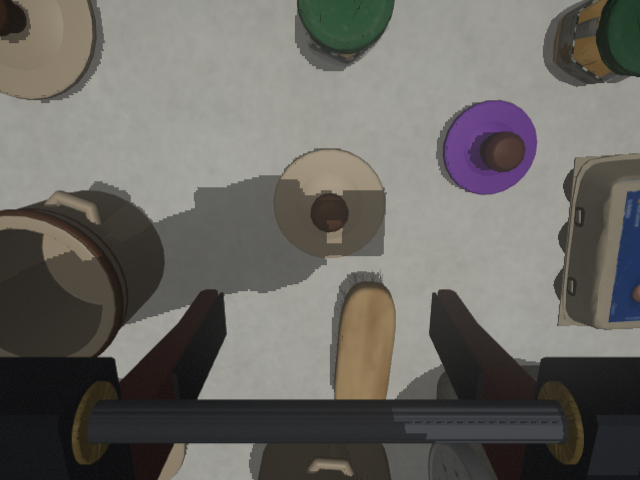

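Emit:
jog_arm:
  plan:
    - [0.03, 0.02, 0.7, 0, 1]
    - [0.03, 0.02, 1.5, 0, 1]
    - [0.03, 0.02, 2.2, 0, 1]
    - [0.03, 0.02, 2.8, 0, 1]
    - [0.03, 0.02, 3.1, 0, 0.8]
    - [0.03, 0.02, 3.26, 0, 0.7]
    - [0.03, 0.02, 3.26, 0, 0.5]
    - [0.03, 0.02, 3.26, 0, 0]
    - [0.03, 0.02, 3.26, 0, 0]
    - [0.03, 0.02, 3.26, 0, 0]
  squeeze: 25

```text
clock: 4.7
eef_pos: [0.6661, 0.1507, 0.0447]
tool_rot: [[-0.0, 1.0, 0.001], [1.0, 0.0, 0.0], [0.0, 0.001, -1.0]]
force: [-0.3, -0.3, -0.0]
finger_gap: 0.0313
```

Emit:
jog_arm:
  plan:
    - [0, 0, -0.1, 0, 0]
    - [0, 0, -0.6, 0, 0]
    - [0, 0, -1.4, 0, 0]
    - [-0.3, -0.1, -2.2, 0, 0]
    - [-1.0, -0.3, -3, 0, 0]
    - [-1.8, -0.5, -3.3, 0, 0]
    - [-2.7, -0.8, -3.3, 0, 0]
    - [-3.6, -1.1, -3.3, 0, 0]
    - [-4.5, -1.4, -3.3, 0, 0]
    - [-5.3, -1.6, -3.3, 0, 0]

```text
clock: 5.95
eef_pos: [0.5687, -0.1695, 0.2432]
tool_rot: [[0.001, 1.0, 0.001], [1.0, -0.001, -0.0], [-0.0, 0.001, -1.0]]
force: [1.3, 0.9, -1.3]
finger_gap: 0.0304
```

Emit:
jog_arm:
  plan:
    - [-0.8, -0.2, 0, 0, 0]
    - [-1.6, -0.4, 0, 0, 0]
    - [-2.5, -0.6, 0, 0, 0]
    - [-3.4, -0.8, 0, 0, 0]
    - [-4.2, -1, 0, 0, 0]
    - [-4.9, -1, 0, 0, 0]
    - [-5.3, -1, 0, 0, 0]
    - [-5.5, -1, 0, 0, 0]
    - [-5.5, -1, 0, 0, 0]
    - [-5.5, -1, 0, 0, 0]

```text
clock: 7.2
eef_pos: [0.5091, -0.4979, 0.2432]
tool_rot: [[-0.001, 1.0, 0.002], [1.0, 0.001, 0.001], [0.001, 0.002, -1.0]]
force: [1.0, -0.2, -2.2]
finger_gap: 0.0301
```

```bash
python3 m.py crock medium .523 -.411 w2
```

```text
lm [[0.5297, -0.4132, 0.0897, 0.57]]
scene [[0.5263, -0.4153, 0.0892, 0.78]] 
side [[0.5223, -0.416, 0.0943, 0.63]] 
7.2 [ 0.5091 -0.4979  0.2432]
```

View pics/w2.png

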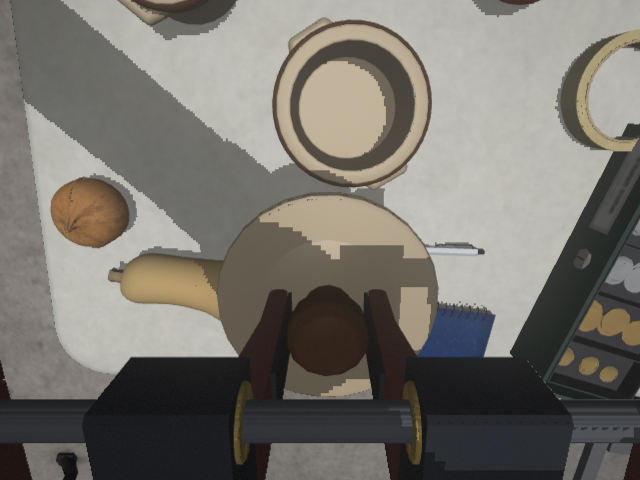

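```bash
cat > fit.py <<'E'
import sys
from h import *
from scipy.optimize import least_squares
# usage: fit.py n  -> held lid n & crock n in wrist picture
RL=dict(small=.04,medium=.05,large=.06,largest=.07); H=dict(small=.075,medium=.09,large=.105,largest=.12); RC={k:v+.002 for k,v in RL.items()}
def cont(p,name,near_uv=None):
    best=None
    for d in robot.masks_of(p,name)[:4]:
        m=d['region'].astype(np.uint8); c=max(cv2.findContours(m,0,1)[0],key=len)[:,0].astype(float)
        k=(c[:,0]>2)&(c[:,0]<637)&(c[:,1]>2)&(c[:,1]<477); c=c[k]
        yield c,d['score'],m.sum()
def heldlid(p,s,c):
    # disc contour only: rows above knob area
    k=(c[:,1]<330); c=c[k]; o,d=rays(p,c,s)
    def f(v,R):
        P=(o+d*((v[2]-o[2])/d[:,2])[:,None])[:,:2]; return np.hypot(*(P-v[:2]).T)-R
    return f
if __name__=='__main__':
    n=sys.argv[1]
    s=robot.sense(); p=robot.read_camera('wrist')
    print('eef',s['eef_pos'].round(4),'clock',s['clock'],'gap',s['finger_gap'].round(4))
    for c,sc,a in cont(p,'lid_%s_knob'%n):
        if len(c)<20: continue
        f=heldlid(p,s,c); e=s['eef_pos']
        # z nominal (lower disc edge visible as outline for camera above: widest; use mid)
        r=least_squares(f,[e[0],e[1],e[2]-.028],args=(RL[n],),loss='soft_l1',f_scale=.001)
        print('lid',r.x.round(4),'rel',(r.x-e).round(4),round(np.median(abs(f(r.x,RL[n]))),4),round(sc,2),a)
    for c,sc,a in cont(p,'crock_%s_mouth'%n):
        if len(c)<20: continue
        P=plane(p,c,H[n],s); x,er=circ(P,RC[n],P.mean(0)); 
        f=heldlid(p,s,c) 
        print('crock',x.round(4),'rel',(x-s['eef_pos'][:2]).round(4),round(er,4),round(sc,2),a)
    print('lm',[ (np.round(d['xyz'],4).tolist(),round(d['score'],2)) for d in robot.landmark_of(p,'crock_%s_mouth'%n)[:3]])
    print('lmlid',[ (np.round(d['xyz'],4).tolist(),round(d['score'],2)) for d in robot.landmark_of(p,'lid_%s_knob'%n)[:3]])
E
python3 fit.py medium
```

```text
Traceback (most recent call last):
  File "fit.py", line 21, in <module>
    print('eef',s['eef_pos'].round(4),'clock',s['clock'],'gap',s['finger_gap'].round(4))
                                                               ^^^^^^^^^^^^^^^^^^^^^
AttributeError: 'float' object has no attribute 'round'
```

```bash
sed -i "s/s\['finger_gap'\].round(4)/round(s['finger_gap'],4)/" fit.py
python3 fit.py medium
```

```text
eef [ 0.5086 -0.4991  0.2433] clock 7.55 gap 0.0301
crock [ 0.5266 -0.4128] rel [0.018  0.0862] 0.002 0.61 21860
lm [([0.5273, -0.4145, 0.0904], 0.65)]
lmlid [([0.507, -0.4984, 0.2462], 0.83)]
```

```bash
cat > disc.py <<'E'
import sys,json
from h import *
from scipy.optimize import least_squares
# disc.py R u v u v ... (outline points of held disc)
R=float(sys.argv[1]); uv=np.array(sys.argv[2:],float).reshape(-1,2)
s=robot.sense(); p=robot.read_camera('wrist'); e=s['eef_pos']; o,d=rays(p,uv,s)
for dz in (-.025,-.029,-.033):
    P=plane(p,uv,e[2]+dz,s); x,er=circ(P,R,P.mean(0)); print(dz,'rel',(x-e[:2]).round(4),'resid',(np.hypot(*(P-x).T)-R).round(4))
E
python3 disc.py .05 218 285 438 285 328 194 250 221 405 221
```

```text
-0.025 rel [ 0.0011 -0.    ] resid [-0.001  -0.0008 -0.0001  0.0004  0.0002]
-0.029 rel [ 0.0011 -0.0005] resid [-0.0001  0.0001 -0.0005  0.0004  0.0002]
-0.033 rel [ 0.0011 -0.0009] resid [ 0.0008  0.001  -0.0008  0.0005  0.0002]
```

Emit:
jog_arm:
  plan:
    - [0.5, 0.1, 0, 0, 0]
    - [1.1, 0.2, 0, 0, 0]
    - [1.43, 0.27, 0, 0, 0]
    - [1.43, 0.27, 0.4, 0, 0]
    - [1.43, 0.27, 0.9, 0, 0]
    - [1.43, 0.27, 1.4, 0, 0]
    - [1.43, 0.27, 1.7, 0, 0]
    - [1.43, 0.27, 1.85, 0, 0]
    - [1.43, 0.27, 1.95, 0, 0]
    - [1.43, 0.27, 1.97, 0, 0]

```text
clock: 9.1
eef_pos: [0.5251, -0.4139, 0.1253]
tool_rot: [[0.001, 1.0, 0.002], [1.0, -0.001, -0.0], [-0.0, 0.002, -1.0]]
force: [-0.5, -1.3, -0.3]
finger_gap: 0.0303
```

```bash
python3 - <<'E'
from h import *
for c in ['wrist','scene','side']:
    p=robot.read_camera(c); f=p['frame'][:,:,::-1]
    if c=='scene': f=cv2.resize(f[130:230,380:500],None,fx=5,fy=5)
    if c=='side': f=cv2.resize(f[140:220,310:410],None,fx=5,fy=5)
    cv2.imwrite(f'pics/p1{c}.png',f)
print(robot.sense()['force'],robot.sense()['eef_pos'])
E
```

```text
[ 0.34074072 -0.15367478 -0.6099403 ] [ 0.52514262 -0.41394912  0.12565141]
```

View pics/p1wrist.png

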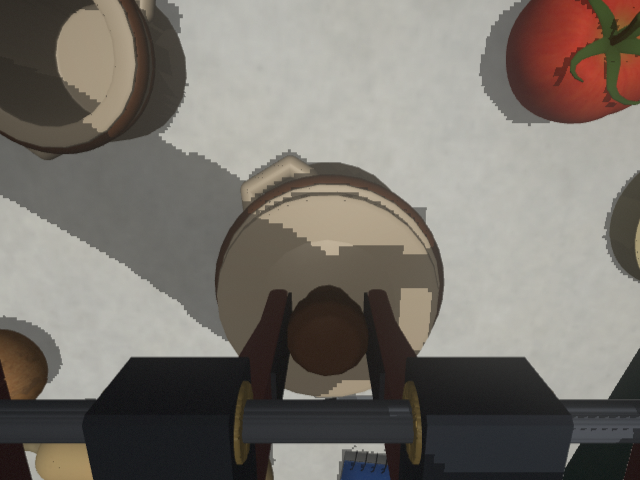

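View pics/p1scene.png

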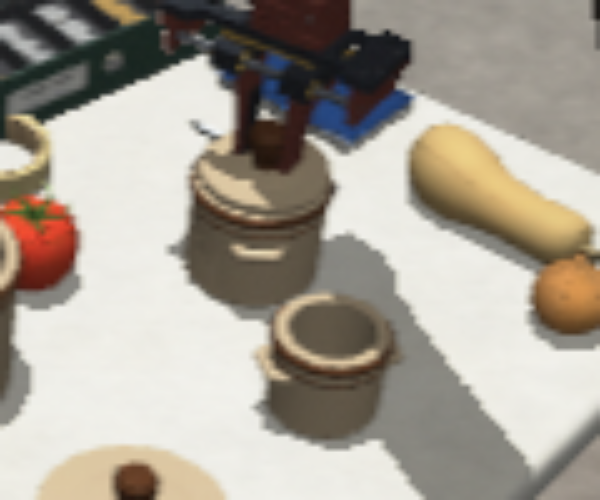

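Emit:
jog_arm:
  plan:
    - [0, 0, 0.03, 0, 0]
    - [0, 0, 0.04, 0, 0]
    - [0, 0, 0.04, 0, 0.5]
    - [0, 0, 0.04, 0, 0.7]
    - [0, 0, 0.04, 0, 0.8]
    - [0, 0, 0, 0, 0.8]
    - [0, 0, -0.5, 0, 1]
    - [0, 0, -1.2, 0, 1]
    - [0, 0, -1.9, 0, 1]
    - [0, 0, -2, 0, 1]

```text
clock: 10.5
eef_pos: [0.526, -0.4149, 0.2496]
tool_rot: [[0.001, 1.0, 0.007], [1.0, -0.001, -0.004], [-0.004, 0.007, -1.0]]
force: [0.7, 0.3, 0.1]
finger_gap: 0.0873
```

```bash
python3 - <<'E'
from h import *
s=robot.sense();p=robot.read_camera('wrist')
cv2.imwrite('pics/p2wrist.png',p['frame'][:,:,::-1])
for n in ['lid_medium_knob','crock_medium_mouth']:
    for c in ['wrist','scene','side']:
        q=p if c=='wrist' else robot.read_camera(c)
        print(c,n,lm(q,n,[.526,-.414]))
for c in ['wrist','scene','side']: print(c,lm(robot.read_camera(c),'lid_largest_knob',[.442,-.109]))
E
```

```text
wrist lid_medium_knob [[0.5223, -0.4152, 0.125, 0.91]]
scene lid_medium_knob [[0.5233, -0.4169, 0.1211, 0.9]]
side lid_medium_knob [[0.5237, -0.413, 0.1182, 0.52]]
wrist crock_medium_mouth []
scene crock_medium_mouth [[0.5282, -0.4139, 0.0892, 0.88]]
side crock_medium_mouth [[0.5257, -0.4137, 0.0941, 0.63]]
wrist []
scene [[0.4406, -0.1108, 0.0491, 0.64]]
side [[0.4436, -0.1081, 0.0395, 0.69]]
```

View pics/p2wrist.png

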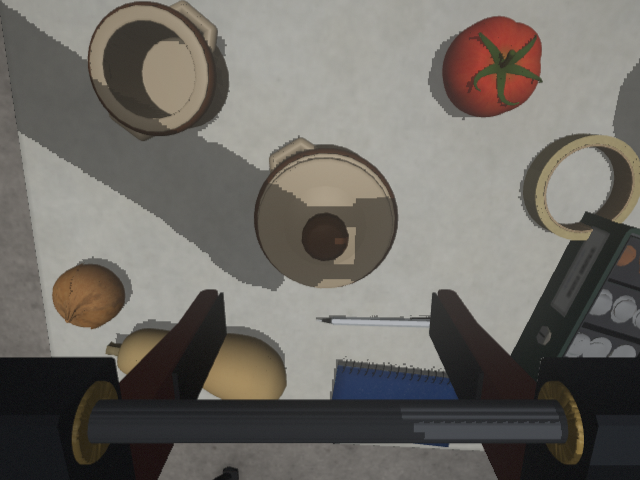

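Emit:
jog_arm:
  plan:
    - [0.7, -0.2, 0, 0, 1]
    - [1.6, -0.5, 0, 0, 1]
    - [2.5, -0.7, 0, 0, 1]
    - [3.4, -1, 0, 0, 1]
    - [4.3, -1.2, 0, 0, 1]
    - [4.9, -1.4, 0, 0, 1]
    - [5.09, -1.4, 0, 0, 1]
    - [5.09, -1.4, 0, 0, 1]
    - [5.09, -1.4, 0, 0, 1]
    - [5.09, -1.4, 0, 0, 1]

```text
clock: 12.6
eef_pos: [0.4414, -0.1096, 0.2451]
tool_rot: [[0.003, 1.0, 0.002], [1.0, -0.003, -0.001], [-0.001, 0.002, -1.0]]
force: [-0.1, -0.1, 0.1]
finger_gap: 0.087
```

```bash
python3 m.py lid largest .442 -.109 w3
```

```text
lm [[0.4428, -0.1062, 0.043, 0.65]]
disc []
scene [[0.4384, -0.1105, 0.0473, 0.72]] [([0.4367, -0.1064], np.float64(0.0031), 0.95)]
side [[0.4395, -0.1061, 0.0412, 0.63]] [([0.4386, -0.1055], np.float64(0.0047), 0.54)]
12.6 [ 0.4414 -0.1096  0.2451]
```

View pics/w3.png

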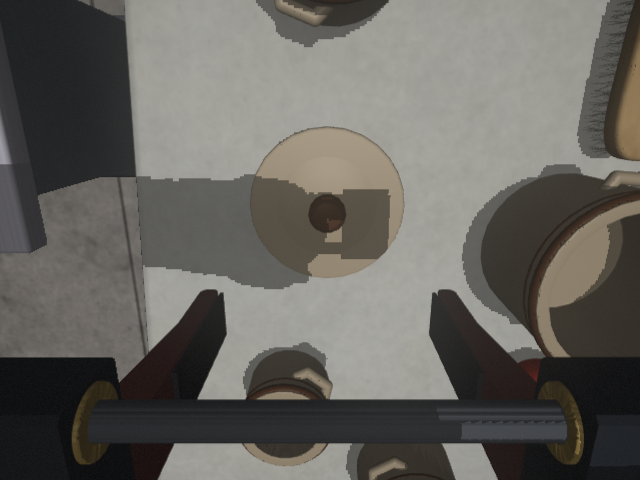

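Emit:
jog_arm:
  plan:
    - [0, 0.02, 0.7, 0, 1]
    - [0, 0.02, 1.5, 0, 1]
    - [0, 0.02, 2.3, 0, 1]
    - [0, 0.02, 2.9, 0, 1]
    - [0, 0.02, 3.2, 0, 0.8]
    - [0, 0.02, 3.36, 0, 0.7]
    - [0, 0.02, 3.36, 0, 0.5]
    - [0, 0.02, 3.36, 0, 0]
    - [0, 0.02, 3.36, 0, 0]
    - [0, 0.02, 3.36, 0, 0]
  squeeze: 40

```text
clock: 14.35
eef_pos: [0.4426, -0.1086, 0.0441]
tool_rot: [[0.001, 1.0, 0.002], [1.0, -0.001, -0.001], [-0.001, 0.002, -1.0]]
force: [-4.6, 0.3, 4.2]
finger_gap: 0.0316
```

Emit:
jog_arm:
  plan:
    - [0, 0, -0.1, 0, 0]
    - [0, 0, -0.6, 0, 0]
    - [0, 0, -1.4, 0, 0]
    - [-0.5, 0, -2.2, 0, 0]
    - [-1.2, 0.2, -3, 0, 0]
    - [-1.9, 0.7, -3.5, 0, 0]
    - [-2.5, 1.3, -3.5, 0, 0]
    - [-2.9, 2.1, -3.5, 0, 0]
    - [-3, 2.9, -3.5, 0, 0]
    - [-3, 3.3, -3.5, 0, 0]

```text
clock: 15.6
eef_pos: [0.6415, -0.2885, 0.2534]
tool_rot: [[0.001, 1.0, 0.001], [1.0, -0.001, 0.0], [0.0, 0.001, -1.0]]
force: [-0.0, -0.1, -3.7]
finger_gap: 0.0303
```

Emit:
jog_arm:
  plan:
    - [0, 0, 0, 0, 0]
    - [0, 0, 0, 0, 0]
    - [0, 0, 0, 0, 0]
    - [0, 0, 0, 0, 0]
    - [0, 0, 0, 0, 0]
    - [0, 0, 0, 0, 0]
    - [0, 0, 0, 0, 0]
    - [0, 0, 0, 0, 0]
    - [0, 0, 0, 0, 0]
    - [0, 0, 0, 0, 0]

```text
clock: 16.85
eef_pos: [0.6415, -0.2885, 0.2534]
tool_rot: [[0.001, 1.0, 0.001], [1.0, -0.001, 0.0], [0.0, 0.001, -1.0]]
force: [-0.3, -0.9, -2.8]
finger_gap: 0.0297
```

```bash
python3 m.py crock largest .661 -.154 w4; python3 fit.py largest
```

```text
lm [[0.6618, -0.1549, 0.1223, 0.97]]
scene [[0.6629, -0.1539, 0.1198, 0.76]] 
side [[0.6568, -0.1534, 0.1216, 0.66]] 
16.85 [ 0.6415 -0.2885  0.2534]
eef [ 0.6415 -0.2885  0.2534] clock 17.15 gap 0.0301
lid [ 0.6424 -0.2897  0.223 ] rel [ 0.0009 -0.0011 -0.0305] 0.0004 0.96 54149
crock [ 0.6614 -0.1559] rel [0.0199 0.1326] 0.0006 0.9 28883
lm [([0.4022, -0.3042, 0.0725], 0.7), ([0.6632, -0.1514, 0.123], 0.67)]
lmlid [([0.6404, -0.2871, 0.2552], 0.58)]
```

View pics/w4.png

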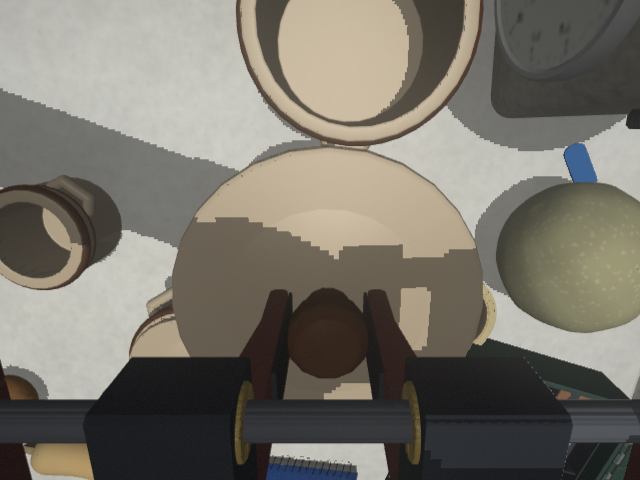

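```bash
python3 - <<'E'
import cv2,numpy as np
a=cv2.imread('pics/scene0.png')[115:215,270:400]; b=cv2.imread('pics/side0.png')[150:240,225:335]
cv2.imwrite('pics/pan.png',np.vstack([cv2.resize(a,(520,400),interpolation=0),cv2.resize(b,(440,360),interpolation=0).copy() if 0 else cv2.copyMakeBorder(cv2.resize(b[:48],(440,192),interpolation=0),0,0,0,80,0)]))
E
```

```text
(no output)
```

View pics/pan.png

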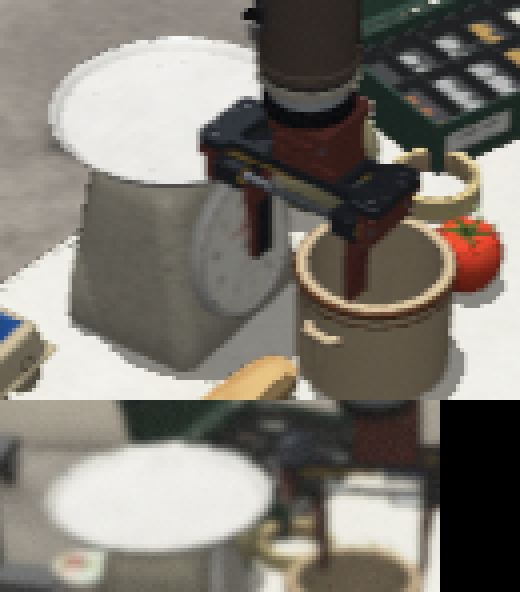

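```bash
python3 - <<'E'
from h import *
from scipy.optimize import least_squares
P={c:robot.read_camera(c) for c in ['scene','side']}
sd=[(236.25,175),(293.5,173.75),(265,160.75),(265,187),(245,183.5),(285,183)]
sc=[(282.5,142.5),(311,124.5),(311,161),(290,155),(295,128)]
f=lambda v:np.r_[np.hypot(*(plane(P['side'],sd,v[2])-v[:2]).T),np.hypot(*(plane(P['scene'],sc,v[2])-v[:2]).T)]-v[3]
r=least_squares(f,[.85,-.1,.226,.11]);print(r.x.round(4),f(r.x).round(3))
x=r.x
for cy in (-.155,): print('gap lid-pan',np.hypot(x[0]-.6615,x[1]+.155)-x[3]-.07)
print(robot.sense()['qpos'].round(2))
s=robot.sense();p=robot.read_camera('wrist'); print(plane(p,[(492,110)],0.0,s),plane(p,[(500,40)],0.1,s))
E
```

```text
[ 0.8511 -0.1139  0.2266  0.1148] [ 0.004 -0.     0.    -0.001 -0.002  0.002 -0.001 -0.002  0.    -0.
  0.001]
gap lid-pan 0.009254200473581317
[ 0.31  0.54  0.08  1.37 -0.04  1.24  0.38]
[[ 0.79206215 -0.20519664]] [[ 0.75455909 -0.16229912]]
```

Emit:
jog_arm:
  plan:
    - [0, 0, -0.2, -1.2, 0]
    - [0, 0, -0.4, -2.4, 0]
    - [0, 0, -0.4, -3.6, 0]
    - [0.2, 0, -0.4, -4.8, 0]
    - [0.6, 0, -0.4, -6, 0]
    - [1.1, 0, -0.4, -7.2, 0]
    - [1.6, 0.1, -0.4, -8.4, 0]
    - [2.0, 0.2, -0.4, -9.6, 0]
    - [2.21, 0.32, -0.4, -10.8, 0]
    - [2.21, 0.32, -0.4, -11.25, 0]

```text
clock: 18.8
eef_pos: [0.6613, -0.154, 0.2775]
tool_rot: [[-1.0, -0.005, 0.001], [-0.005, 1.0, 0.001], [-0.001, 0.001, -1.0]]
force: [0.3, -0.7, -3.7]
finger_gap: 0.0298
```

```bash
python3 - <<'E'
from h import *
s=robot.sense();print(s['eef_pos'],s['tool_rot'].round(3),s['qpos'].round(2),s['finger_gap'])
for c in ['wrist','side']:
    p=robot.read_camera(c); f=p['frame'][:,:,::-1]
    if c=='side': f=cv2.resize(f[140:240,230:380],None,fx=4,fy=4)
    cv2.imwrite(f'pics/p4{c}.png',f)
E
```

```text
[ 0.66133389 -0.15401508  0.27752105] [[-1.    -0.005  0.001]
 [-0.005  1.     0.001]
 [-0.001  0.001 -1.   ]] [ 0.34  0.5  -0.29  1.39  0.14  1.28  1.63] 0.029784709383616634
```

View pics/p4wrist.png

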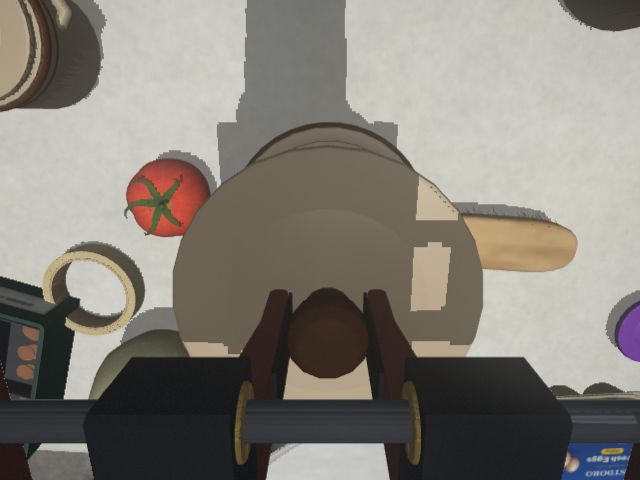

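View pics/p4side.png

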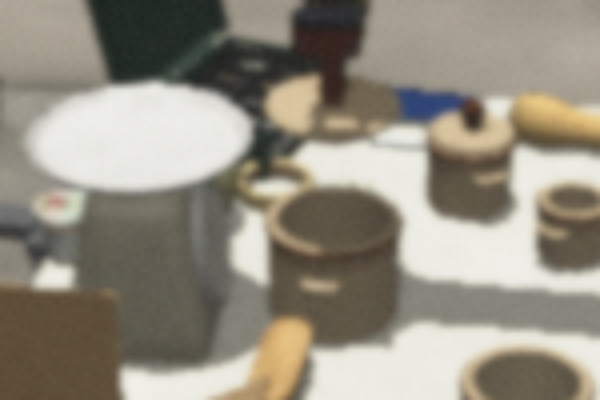

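Emit:
jog_arm:
  plan:
    - [0.01, -0.03, 0, 0, 0]
    - [0.01, -0.03, 0.3, 0, 0]
    - [0.01, -0.03, 0.7, 0, 0]
    - [0.01, -0.03, 1.1, 0, 0]
    - [0.01, -0.03, 1.4, 0, 0]
    - [0.01, -0.03, 1.6, 0, 0]
    - [0.01, -0.03, 1.75, 0, 0]
    - [0.01, -0.03, 1.87, 0, 0]
    - [0.01, -0.03, 1.97, 0, 0]
    - [0.01, -0.03, 2.02, 0, 0]

```text
clock: 20.15
eef_pos: [0.6604, -0.1576, 0.1561]
tool_rot: [[-1.0, -0.0, 0.001], [-0.0, 1.0, 0.0], [-0.001, 0.0, -1.0]]
force: [-0.7, 1.6, -2.3]
finger_gap: 0.03
```

```bash
python3 - <<'E'
from h import *
s=robot.sense();print(s['eef_pos'],s['force'])
for c in ['wrist','side']:
    p=robot.read_camera(c); f=p['frame'][:,:,::-1]
    if c=='side': f=cv2.resize(f[140:240,230:380],None,fx=4,fy=4)
    cv2.imwrite(f'pics/p5{c}.png',f)
E
```

```text
[ 0.66036768 -0.15760571  0.15611054] [-0.70556065  1.64724108 -2.34998737]
```

View pics/p5wrist.png

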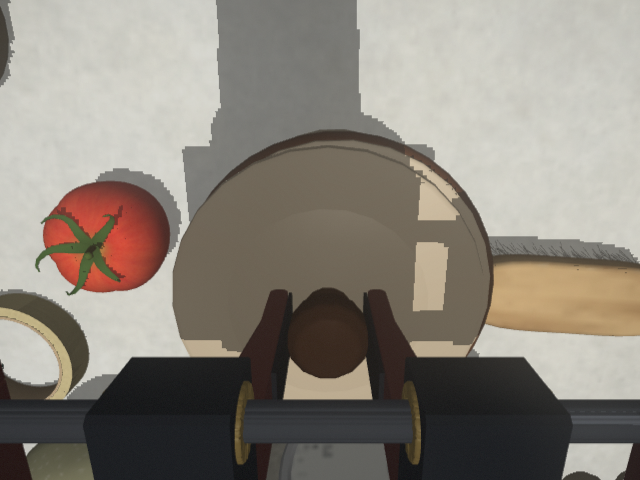

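View pics/p5side.png

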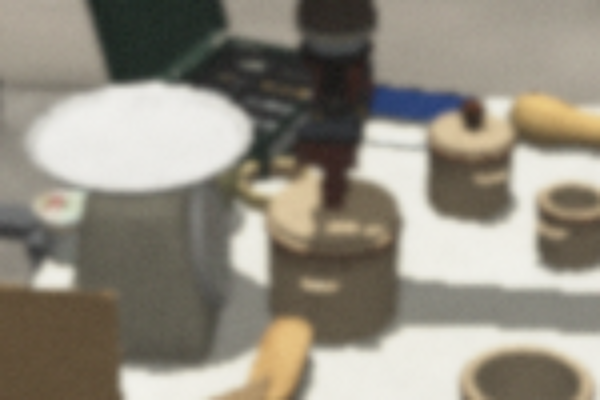

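Emit:
jog_arm:
  plan:
    - [0, 0.03, 0, 0, 0]
    - [0, 0.03, 0.03, 0, 0]
    - [0, 0.03, 0.05, 0, 0]
    - [0, 0.03, 0.05, 0, 0.5]
    - [0, 0.03, 0.05, 0, 0.7]
    - [0, 0.03, 0.05, 0, 0.8]
    - [0, 0.03, 0, 0, 0.8]
    - [0, 0.03, -0.6, 0, 1]
    - [0, 0.03, -1.2, 0, 1]
    - [0, 0.03, -1.8, 0, 1]

```text
clock: 21.5
eef_pos: [0.6602, -0.1556, 0.2657]
tool_rot: [[-1.0, -0.0, 0.001], [-0.0, 1.0, 0.0], [-0.001, 0.0, -1.0]]
force: [-0.1, -0.3, -0.2]
finger_gap: 0.0875
```

```bash
python3 - <<'E'
from h import *
s=robot.sense();p=robot.read_camera('wrist')
cv2.imwrite('pics/p6wrist.png',p['frame'][:,:,::-1])
for n in ['lid_largest_knob','crock_largest_mouth']:
    for c in ['wrist','scene','side']:
        q=p if c=='wrist' else robot.read_camera(c)
        print(c,n,lm(q,n,[.661,-.155]))
for n,a in [('lid_large_knob',[.422,.298]),('crock_large_mouth',[.449,.101]),('crock_small_mouth',[.4,-.307]),('lid_small_knob',[.53,.403])]:
  for c in ['scene','side']: print(n,c,lm(robot.read_camera(c),n,a))
E
```

```text
wrist lid_largest_knob [[0.6599, -0.1519, 0.1541, 0.57]]
scene lid_largest_knob [[0.6585, -0.1539, 0.1589, 0.72]]
side lid_largest_knob [[0.6594, -0.1517, 0.1522, 0.96], [0.658, -0.1522, 0.1193, 0.69]]
wrist crock_largest_mouth []
scene crock_largest_mouth [[0.6614, -0.1563, 0.1206, 0.67]]
side crock_largest_mouth [[0.6593, -0.151, 0.1175, 0.94]]
lid_large_knob scene [[0.4247, 0.3007, 0.0421, 0.94]]
lid_large_knob side [[0.4197, 0.3001, 0.0435, 0.9]]
crock_large_mouth scene [[0.4457, 0.1011, 0.1034, 0.92]]
crock_large_mouth side [[0.4505, 0.0996, 0.1097, 0.85]]
crock_small_mouth scene [[0.4001, -0.3083, 0.0747, 0.6]]
crock_small_mouth side [[0.4026, -0.302, 0.0759, 0.66]]
lid_small_knob scene [[0.5299, 0.4016, 0.0426, 0.59]]
lid_small_knob side [[0.5339, 0.4025, 0.0441, 0.62]]
```

View pics/p6wrist.png

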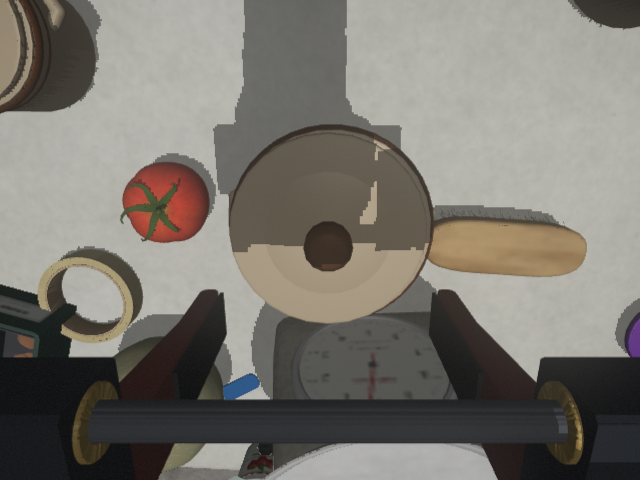

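Emit:
jog_arm:
  plan:
    - [0.2, 0.5, 0, 1.0, 1]
    - [0.6, 1.2, 0, 2.2, 1]
    - [1.0, 2.0, 0, 3.4, 1]
    - [1.4, 2.8, 0.1, 4.6, 1]
    - [1.8, 3.6, 0.2, 5.8, 1]
    - [2.2, 4.4, 0.3, 7, 1]
    - [2.6, 5.2, 0.3, 8.2, 1]
    - [3.0, 6, 0.3, 9.4, 1]
    - [3.4, 6.7, 0.3, 10.6, 1]
    - [3.8, 7.4, 0.3, 11.25, 1]

```text
clock: 24.1
eef_pos: [0.4313, 0.2897, 0.2465]
tool_rot: [[0.004, 1.0, 0.002], [1.0, -0.004, 0.001], [0.001, 0.002, -1.0]]
force: [1.0, 0.0, 1.0]
finger_gap: 0.0876
```

Emit:
jog_arm:
  plan:
    - [0.12, 0.1, 0, 0, 1]
    - [0.18, 0.15, 0, 0, 1]
    - [0.18, 0.17, 0, 0, 1]
    - [0.18, 0.17, 0, 0, 1]
    - [0.18, 0.17, 0, 0, 1]
    - [0.18, 0.17, 0, 0, 1]
    - [0.18, 0.17, 0, 0, 1]
    - [0.18, 0.17, 0, 0, 1]
    - [0.18, 0.17, 0, 0, 1]
    - [0.18, 0.17, 0, 0, 1]

```text
clock: 25.35
eef_pos: [0.4415, 0.3005, 0.2465]
tool_rot: [[0.004, 1.0, 0.002], [1.0, -0.004, 0.001], [0.001, 0.002, -1.0]]
force: [0.2, 0.5, -0.4]
finger_gap: 0.0878
```

```bash
python3 m.py lid large .422 .299 w5; python3 m.py crock large .449 .101 w5b
```

```text
lm [[0.4183, 0.3035, 0.047, 0.83]]
disc [([0.4218, 0.3005], np.float64(0.001), 0.72)]
scene [[0.4211, 0.298, 0.0466, 0.55]] [([0.4185, 0.3012], np.float64(0.0009), 0.79)]
side [[0.4194, 0.2965, 0.0442, 0.94]] [([0.4159, 0.3024], np.float64(0.0014), 0.65)]
25.35 [0.4415 0.3005 0.2465]
lm [[0.4495, 0.103, 0.1056, 0.72]]
scene [[0.4461, 0.1024, 0.1036, 0.7]] 
side [[0.4498, 0.0991, 0.1085, 0.69]] 
25.8 [0.4415 0.3005 0.2465]
```

View pics/w5.png

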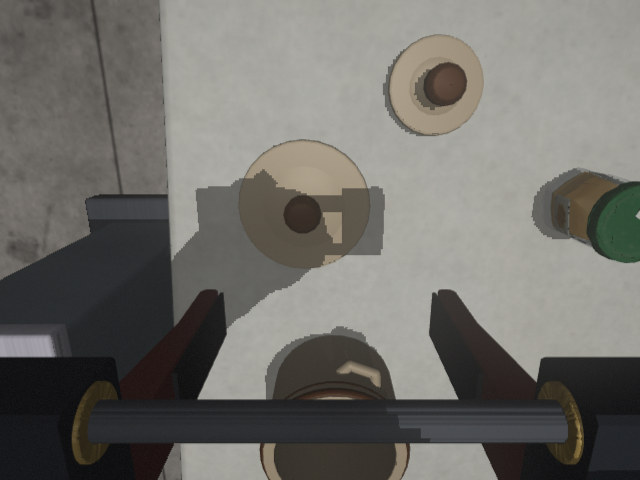

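```bash
DZ='(-.2285,)' python3 disc.py .06 239 205 369 205 303 140 305 268
```

```text
-0.2285 rel [-0.0197 -0.0005] resid [-0.001  -0.001  -0.0008 -0.0009]
```

Emit:
jog_arm:
  plan:
    - [0, -0.33, 0.5, 0, 1]
    - [0, -0.33, 1.3, 0, 1]
    - [0, -0.33, 2.1, 0, 1]
    - [0, -0.33, 2.8, 0, 1]
    - [0, -0.33, 3.2, 0, 0.8]
    - [0, -0.33, 3.38, 0, 0.7]
    - [0, -0.33, 3.38, 0, 0.5]
    - [0, -0.33, 3.38, 0, 0]
    - [0, -0.33, 3.38, 0, 0]
    - [0, -0.33, 3.38, 0, 0]
  squeeze: 35

```text
clock: 27.4
eef_pos: [0.422, 0.3009, 0.0443]
tool_rot: [[0.004, 1.0, 0.002], [1.0, -0.004, 0.001], [0.001, 0.002, -1.0]]
force: [-4.6, 0.1, 3.2]
finger_gap: 0.0315
```

Emit:
jog_arm:
  plan:
    - [0, 0, -0.1, 0, 0]
    - [0, 0, -0.6, 0, 0]
    - [0, 0, -1.4, 0, 0]
    - [0, 0, -2.2, 0, 0]
    - [-0.5, 0.1, -3, 0, 0]
    - [-1.2, 0.2, -3.4, 0, 0]
    - [-2.0, 0.33, -3.4, 0, 0]
    - [-2.9, 0.33, -3.4, 0, 0]
    - [-3.8, 0.33, -3.4, 0, 0]
    - [-4.7, 0.33, -3.4, 0, 0]

```text
clock: 28.65
eef_pos: [0.4398, 0.0168, 0.2483]
tool_rot: [[0.004, 1.0, 0.002], [1.0, -0.004, 0.001], [0.001, 0.002, -1.0]]
force: [0.6, -0.7, -3.3]
finger_gap: 0.0302
```

Emit:
jog_arm:
  plan:
    - [-0.4, 0, 0, 0, 0]
    - [-0.5, 0, 0, 0, 0]
    - [-0.5, 0, 0, 0, 0]
    - [-0.5, 0, 0, 0, 0]
    - [-0.5, 0, 0, 0, 0]
    - [-0.5, 0, 0, 0, 0]
    - [-0.5, 0, 0, 0, 0]
    - [-0.5, 0, 0, 0, 0]
    - [-0.5, 0, 0, 0, 0]
    - [-0.5, 0, 0, 0, 0]

```text
clock: 29.9
eef_pos: [0.4396, -0.0133, 0.2483]
tool_rot: [[0.004, 1.0, 0.002], [1.0, -0.004, 0.001], [0.001, 0.002, -1.0]]
force: [-0.2, 0.0, -2.9]
finger_gap: 0.0299
```

```bash
python3 m.py crock large .449 .101 w6; python3 fit.py large
```

```text
lm [[0.4493, 0.1003, 0.1047, 0.97]]
scene [[0.4475, 0.1013, 0.1029, 0.9]] 
side [[0.449, 0.0999, 0.1074, 0.97]] 
29.9 [ 0.4396 -0.0133  0.2483]
eef [ 0.4397 -0.0133  0.2483] clock 30.2 gap 0.03
lid [ 0.4406 -0.0146  0.2165] rel [ 0.0009 -0.0013 -0.0318] 0.0006 0.63 40806
crock [0.4478 0.0987] rel [0.0081 0.112 ] 0.0009 0.63 27550
lm [([0.4487, 0.1018, 0.1059], 0.96)]
lmlid [([0.4373, -0.0116, 0.2498], 0.85)]
```

View pics/w6.png

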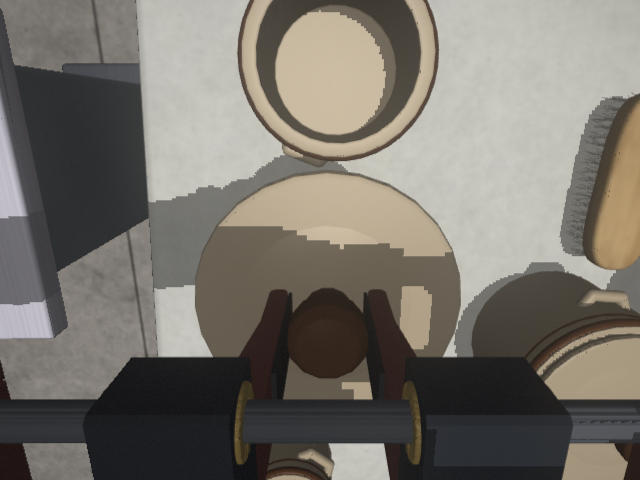

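Emit:
jog_arm:
  plan:
    - [0.5, 0.1, 0, 0, 0]
    - [1.1, 0.13, 0, 0, 0]
    - [1.6, 0.13, 0, 0, 0]
    - [1.91, 0.13, 0.3, 0, 0]
    - [1.91, 0.13, 0.8, 0, 0]
    - [1.91, 0.13, 1.2, 0, 0]
    - [1.91, 0.13, 1.5, 0, 0]
    - [1.91, 0.13, 1.65, 0, 0]
    - [1.91, 0.13, 1.75, 0, 0]
    - [1.91, 0.13, 1.79, 0, 0]

```text
clock: 31.7
eef_pos: [0.4484, 0.1015, 0.1412]
tool_rot: [[0.004, 1.0, 0.003], [1.0, -0.004, 0.001], [0.001, 0.003, -1.0]]
force: [-0.4, 0.4, -3.0]
finger_gap: 0.0301
```

```bash
python3 - <<'E'
from h import *
s=robot.sense();print(s['eef_pos'],s['force'])
p=robot.read_camera('wrist'); cv2.imwrite('pics/p7wrist.png',p['frame'][:,:,::-1])
E
```

```text
[0.4483537  0.10149303 0.14117799] [-0.42287746  0.40461135 -3.02585145]
```

View pics/p7wrist.png

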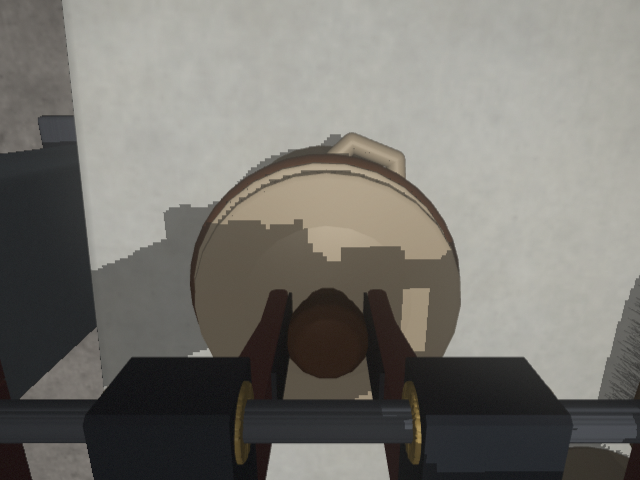

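Emit:
jog_arm:
  plan:
    - [0, -0.015, 0.02, 0, 0]
    - [0, -0.015, 0.04, 0, 0]
    - [0, -0.015, 0.05, 0, 0]
    - [0, -0.015, 0.05, 0, 0.5]
    - [0, -0.015, 0.05, 0, 0.7]
    - [0, -0.015, 0.05, 0, 0.8]
    - [0, -0.015, 0, 0, 0.8]
    - [0, -0.015, -0.6, 0, 1]
    - [0, -0.015, -1.2, 0, 1]
    - [0, -0.015, -1.8, 0, 1]

```text
clock: 33.0
eef_pos: [0.447, 0.1013, 0.2505]
tool_rot: [[0.004, 1.0, 0.003], [1.0, -0.004, 0.001], [0.001, 0.003, -1.0]]
force: [-0.3, -0.3, -0.6]
finger_gap: 0.0875
```

```bash
python3 - <<'E'
from h import *
s=robot.sense();p=robot.read_camera('wrist')
cv2.imwrite('pics/p8wrist.png',p['frame'][:,:,::-1])
for n in ['lid_large_knob','crock_large_mouth']:
    for c in ['wrist','scene','side']:
        q=p if c=='wrist' else robot.read_camera(c)
        print(c,n,lm(q,n,[.448,.1]))
E
```

```text
wrist lid_large_knob [[0.4468, 0.1039, 0.137, 0.8]]
scene lid_large_knob [[0.4493, 0.1009, 0.137, 0.86]]
side lid_large_knob [[0.4461, 0.1017, 0.1379, 0.96]]
wrist crock_large_mouth []
scene crock_large_mouth [[0.4458, 0.102, 0.1053, 0.68]]
side crock_large_mouth [[0.45, 0.102, 0.1045, 0.63]]
```

View pics/p8wrist.png

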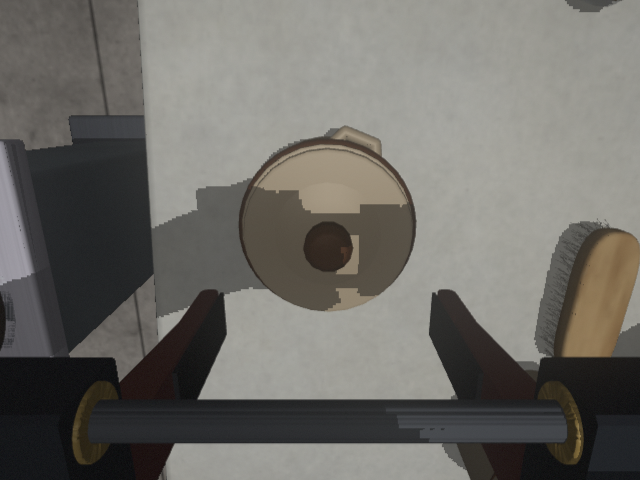

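Emit:
jog_arm:
  plan:
    - [0.7, 0.2, 0, 0, 1]
    - [1.6, 0.5, 0, 0, 1]
    - [2.5, 0.7, 0, 0, 1]
    - [3.4, 1, 0, 0, 1]
    - [4.3, 1.2, 0, 0, 1]
    - [4.9, 1.4, 0, 0, 1]
    - [5.03, 1.41, 0, 0, 1]
    - [5.03, 1.41, 0, 0, 1]
    - [5.03, 1.41, 0, 0, 1]
    - [5.03, 1.41, 0, 0, 1]

```text
clock: 34.8
eef_pos: [0.5329, 0.4014, 0.2493]
tool_rot: [[0.005, 1.0, 0.002], [1.0, -0.005, 0.001], [0.001, 0.002, -1.0]]
force: [0.4, -0.8, 0.9]
finger_gap: 0.0876
```

```bash
python3 m.py lid small .532 .403 w7
```

```text
lm [[0.5364, 0.4026, 0.0399, 0.68]]
disc [([0.5338, 0.4029], np.float64(0.0009), 0.86)]
scene [[0.5259, 0.4023, 0.0448, 0.6]] [([0.5296, 0.4037], np.float64(0.0012), 0.88)]
side [[0.5361, 0.4022, 0.0403, 0.72]] []
34.8 [0.5329 0.4014 0.2493]
```

View pics/w7.png

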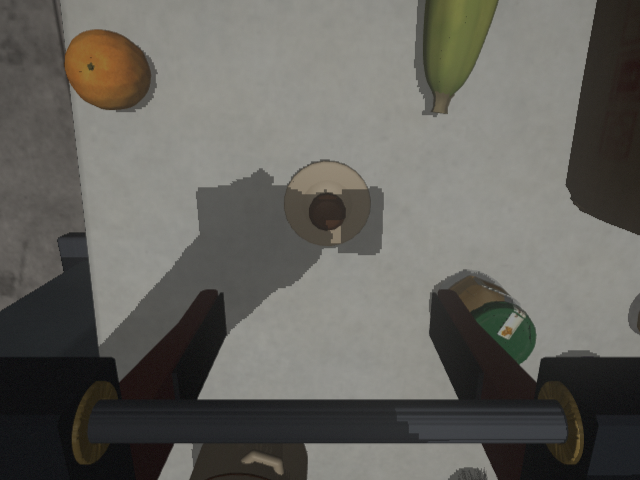

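Emit:
jog_arm:
  plan:
    - [0.02, 0.015, 0.7, 0, 1]
    - [0.02, 0.015, 1.5, 0, 1]
    - [0.02, 0.015, 2.3, 0, 1]
    - [0.02, 0.015, 2.9, 0, 1]
    - [0.02, 0.015, 3.25, 0, 0.8]
    - [0.02, 0.015, 3.43, 0, 0.7]
    - [0.02, 0.015, 3.43, 0, 0.5]
    - [0.02, 0.015, 3.43, 0, 0]
    - [0.02, 0.015, 3.43, 0, 0]
    - [0.02, 0.015, 3.43, 0, 0]
  squeeze: 25

```text
clock: 36.5
eef_pos: [0.5339, 0.4043, 0.0437]
tool_rot: [[0.004, 1.0, 0.002], [1.0, -0.004, 0.002], [0.002, 0.002, -1.0]]
force: [-1.6, 0.2, 0.2]
finger_gap: 0.0311
```

Emit:
jog_arm:
  plan:
    - [0, 0, -0.1, 0, 0]
    - [0, 0, -0.6, 0, 0]
    - [0, 0, -1.4, 0, 0]
    - [0, 0, -2.2, 0, 0]
    - [-0.5, -0.1, -3, 0, 0]
    - [-1.2, -0.2, -3.5, 0, 0]
    - [-2.0, -0.4, -3.5, 0, 0]
    - [-2.9, -0.6, -3.5, 0, 0]
    - [-3.8, -0.8, -3.5, 0, 0]
    - [-4.7, -1, -3.5, 0, 0]

```text
clock: 37.75
eef_pos: [0.4718, 0.1205, 0.2538]
tool_rot: [[0.004, 1.0, 0.003], [1.0, -0.004, 0.002], [0.002, 0.003, -1.0]]
force: [0.5, -1.3, -1.4]
finger_gap: 0.0303
```

Emit:
jog_arm:
  plan:
    - [-0.9, -0.1, 0, 0, 0]
    - [-1.8, -0.2, 0, 0, 0]
    - [-2.7, -0.4, 0, 0, 0]
    - [-3.6, -0.6, 0, 0, 0]
    - [-4.5, -0.8, 0, 0, 0]
    - [-5.4, -1, 0, 0, 0]
    - [-6.3, -1.1, 0, 0, 0]
    - [-7.2, -1.15, 0, 0, 0]
    - [-8, -1.15, 0, 0, 0]
    - [-8.4, -1.15, 0, 0, 0]

```text
clock: 39.0
eef_pos: [0.4, -0.3859, 0.2531]
tool_rot: [[0.006, 1.0, 0.003], [1.0, -0.006, 0.001], [0.001, 0.003, -1.0]]
force: [-0.5, -0.4, 0.1]
finger_gap: 0.0305
```

Emit:
jog_arm:
  plan:
    - [-0.2, 0, 0, 0, 0]
    - [-0.2, 0, 0, 0, 0]
    - [-0.2, 0, 0, 0, 0]
    - [-0.2, 0, 0, 0, 0]
    - [-0.2, 0, 0, 0, 0]
    - [-0.2, 0, 0, 0, 0]
    - [-0.2, 0, 0, 0, 0]
    - [-0.2, 0, 0, 0, 0]
    - [-0.2, 0, 0, 0, 0]
    - [-0.2, 0, 0, 0, 0]

```text
clock: 40.25
eef_pos: [0.4, -0.3979, 0.2531]
tool_rot: [[0.006, 1.0, 0.003], [1.0, -0.006, 0.001], [0.001, 0.003, -1.0]]
force: [-0.4, 0.3, -0.5]
finger_gap: 0.0302
```

```bash
python3 m.py crock small .401 -.306 w8; python3 fit.py small
```

```text
lm [[0.4045, -0.3078, 0.073, 0.6]]
scene [[0.3972, -0.3067, 0.0758, 0.59]] 
side [[0.4037, -0.3032, 0.071, 0.68]] 
40.25 [ 0.4    -0.3979  0.2531]
eef [ 0.3999 -0.3979  0.2531] clock 40.55 gap 0.0302
lid [ 0.4003 -0.4027  0.2101] rel [ 0.0004 -0.0048 -0.043 ] 0.003 0.63 18490
crock [ 0.4025 -0.3055] rel [0.0026 0.0924] 0.002 0.97 12997
lm [([0.4007, -0.3051, 0.0712], 0.61), ([0.4032, -0.4005, 0.2491], 0.35)]
lmlid [([0.4044, -0.399, 0.2513], 0.65), ([0.4049, -0.3057, 0.0741], 0.58)]
```

View pics/w8.png

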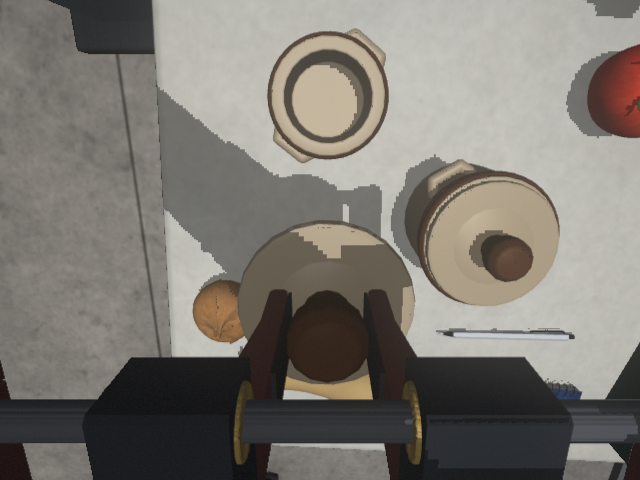

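```bash
python3 disc.py .04 238 299 414 299 328 221 262 251 392 251; DZ='(.075-.2531,)' python3 disc.py .042 268 94 388 94 329 32 329 157
```

```text
-0.025 rel [ 0.0005 -0.0027] resid [-0.0005 -0.0008  0.0012 -0.0008 -0.0004]
-0.029 rel [ 0.0005 -0.0034] resid [ 0.0002 -0.      0.0008 -0.0008 -0.0004]
-0.033 rel [ 0.0005 -0.0042] resid [ 0.0011  0.0007  0.0006 -0.0007 -0.0003]
-0.17809999999999998 rel [0.0027 0.0923] resid [0.0017 0.0016 0.0008 0.001 ]
```

Emit:
jog_arm:
  plan:
    - [0.5, 0.03, 0, 0, 0]
    - [1.1, 0.035, 0, 0, 0]
    - [1.58, 0.035, 0.2, 0, 0]
    - [1.58, 0.035, 0.7, 0, 0]
    - [1.58, 0.035, 1.3, 0, 0]
    - [1.58, 0.035, 1.8, 0, 0]
    - [1.58, 0.035, 2.1, 0, 0]
    - [1.58, 0.035, 2.25, 0, 0]
    - [1.58, 0.035, 2.34, 0, 0]
    - [1.58, 0.035, 2.38, 0, 0]

```text
clock: 42.15
eef_pos: [0.4034, -0.3032, 0.1106]
tool_rot: [[0.006, 1.0, 0.004], [1.0, -0.006, 0.0], [0.0, 0.004, -1.0]]
force: [0.8, 0.2, -0.8]
finger_gap: 0.0303
```

```bash
python3 - <<'E'
from h import *
s=robot.sense();print(s['eef_pos'],s['force'])
p=robot.read_camera('wrist'); cv2.imwrite('pics/p9wrist.png',p['frame'][:,:,::-1])
E
```

```text
[ 0.40340421 -0.30321792  0.11064122] [ 0.7692048   0.18263778 -0.77878297]
```

View pics/p9wrist.png

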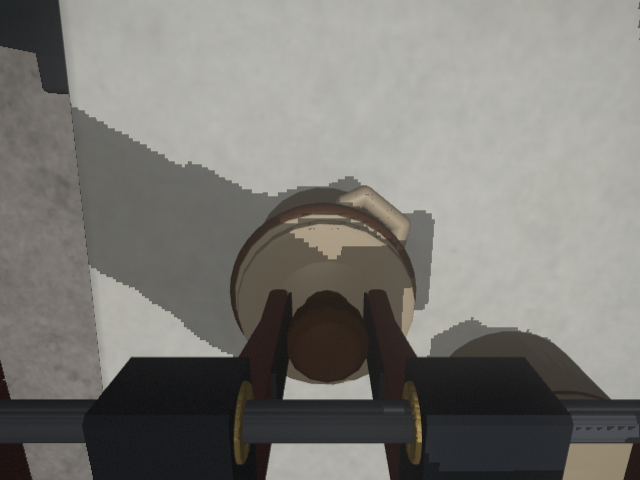

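Emit:
jog_arm:
  plan:
    - [0, -0.025, 0, 0, 0]
    - [0, -0.025, 0.03, 0, 0]
    - [0, -0.025, 0.05, 0, 0]
    - [0, -0.025, 0.05, 0, 0.5]
    - [0, -0.025, 0.05, 0, 0.7]
    - [0, -0.025, 0.05, 0, 0.8]
    - [0, -0.025, 0, 0, 0.8]
    - [0, -0.025, -0.6, 0, 1]
    - [0, -0.025, -1.2, 0, 1]
    - [0, -0.025, -1.9, 0, 1]

```text
clock: 43.45
eef_pos: [0.4011, -0.303, 0.2256]
tool_rot: [[0.006, 1.0, 0.003], [1.0, -0.006, 0.001], [0.001, 0.003, -1.0]]
force: [0.5, -0.4, 0.1]
finger_gap: 0.0879
```

```bash
python3 - <<'E'
from h import *
s=robot.sense();p=robot.read_camera('wrist')
cv2.imwrite('pics/p10wrist.png',p['frame'][:,:,::-1])
sc=robot.read_camera('scene'); sd=robot.read_camera('side')
cv2.imwrite('pics/p10scene.png',cv2.resize(sc['frame'][130:300,270:510,::-1],None,fx=3,fy=3))
for n,a in [('small',[.4025,-.3055]),('medium',[.526,-.414]),('large',[.448,.1]),('largest',[.661,-.155])]:
    for q in (p,sc,sd): print(n,lm(q,f'lid_{n}_knob',a),lm(q,f'crock_{n}_mouth',a))
for n,a in [('brush_center',[.695,.01]),('jar_center',[.674,.3])]: print(n,lm(sc,n,a),lm(sd,n,a))
print(robot.sense()['clock'])
E
```

```text
small [[0.4027, -0.3049, 0.1055, 0.82]] []
small [[0.3968, -0.309, 0.1062, 0.72]] [[0.3945, -0.3087, 0.0734, 0.84]]
small [[0.4008, -0.3057, 0.107, 0.43]] [[0.4017, -0.3031, 0.0712, 0.76]]
medium [] []
medium [[0.5232, -0.4153, 0.1238, 0.9]] [[0.5255, -0.4154, 0.0897, 0.86]]
medium [[0.5252, -0.4123, 0.1207, 0.73]] [[0.5243, -0.411, 0.0923, 0.74]]
large [] []
large [[0.4457, 0.0997, 0.1349, 0.81]] [[0.4457, 0.1029, 0.1051, 0.66]]
large [[0.4467, 0.0983, 0.1386, 0.76]] [[0.4494, 0.1017, 0.1058, 0.62]]
largest [] []
largest [[0.6579, -0.1556, 0.1581, 0.66]] [[0.6606, -0.1536, 0.1206, 0.55]]
largest [[0.6614, -0.1521, 0.1498, 0.58]] [[0.658, -0.1525, 0.1199, 0.65]]
brush_center [[0.6939, 0.014, 0.0232, 0.57]] [[0.6967, 0.0053, 0.0248, 0.73]]
jar_center [[0.6764, 0.2981, 0.0421, 0.66]] []
45.0
```

View pics/p10wrist.png

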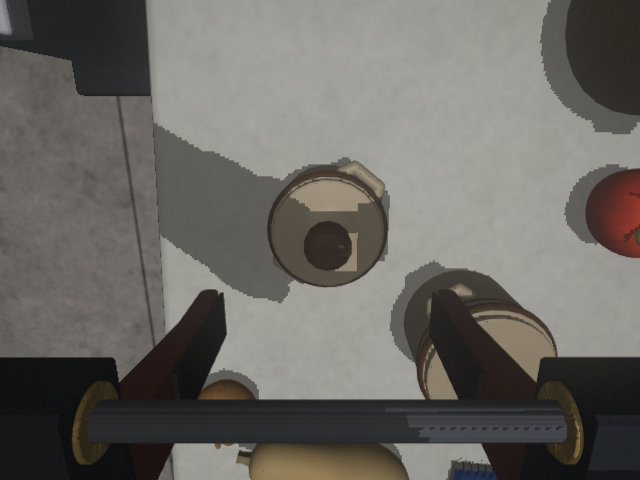

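View pics/p10scene.png

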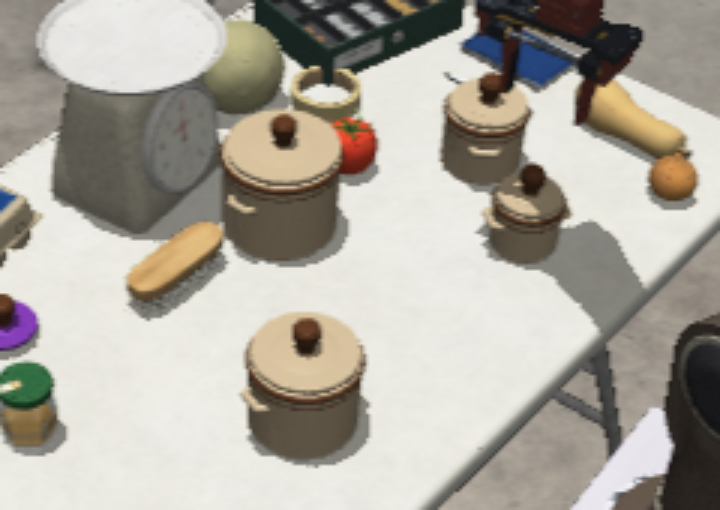

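```bash
python3 -c "
from station import robot
print(abs(robot.sense()['qvel']).max(), robot.job_done())"
```

```text
the job is handed in; nothing more can be done
0.0008595983532243775 None
```

All four lids are on their own crocks, and I handed the job in at about 45 s of the 115 s allowed. I placed them in the order medium, largest, large, small. I lowered each one to about 2–3 mm above its seat, pressed it down lightly and then released it. I turned the gripper 90° for the largest crock so it would clear the scale.

**Lid seating:** After each release the pictures showed the disc lying flat and centred inside the rim. In the last scene and side pictures, the knob's averaged height above the mouth was about 32–34 mm (29–37 mm required).

| Crock | Averaged knob height above mouth |
|---|---|
| Small | about 34 mm |
| Medium | about 31–32 mm |
| Large | about 32 mm |
| Largest | about 34 mm |

Averaged horizontal offsets were about 3 mm or less, within the network's roughly 4 mm error. I did not measure tilt as a number, only by eye.

**Checks that disagreed:**
- Single views differed by several millimetres. For the largest knob the scene camera read 158 mm and the side camera 150 mm (153 mm expected).
- At the last check, the scene view put the small crock about 6–8 mm from my other readings of it.
- The network did not find the jar in the last side view; the scene view showed it in place.

**Other items:** I saw no sign that the crocks, brush or jar had moved. The gripper was open, still and clear of everything at the end.

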